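# Hold the sampling probe in the UV steriliser

## Robot

A 6-joint arm with a two-finger parallel gripper is mounted at the origin on a cart in front of the work surface, level with it; the furniture and walls round the work are solid. World frame = base frame: x ahead of the robot, y to its left, z up, the work surface at z = 0. Lengths are in m, angles in rad, forces in N, time in s.
With the tool pointing down it reaches from about 0.35 to 0.775 m from the base axis. Payload 7.3 kg.
Tool frame: the origin (TCP) lies at the very end of the fingers, on their centre line; the grasp point (between the pads) lies 19 mm behind it (robot.tcp_to_grasp is the z of the grasp point in the tool frame, in m); z points along the fingers, y is the line along which they close (so a half turn about z gives the same grasp; the last joint's range is limited). The gripper opens to 92 mm and grips with 3 to 60 N. Pads are 19 mm wide; open, the fingers measure 130 mm over their backs; the gripper's body (75 mm by 190 mm) begins 47 mm behind the grasp point.
Start: joints at [-0.146, 0.342, 1.524, -0, 1.275, -0.146], TCP at [0.525, 0, 0.227] pointing down, gripper open.
Joint ranges: [-2.53, 2.53], [-0.77, 2.02], [0.04, 2.7], [-1, 4.14], [0.28, 2.66], [-3.11, 3.11]. Speed limits (rad/s): [2.57, 2.57, 3.14, 3.14, 3.14, 3.14].

## Interface

Orientations are given as [roll, pitch, yaw] about the fixed x, y, z axes, in that order (R = Rz(yaw) Ry(pitch) Rx(roll)).
In Python, from cell import monitor, read_camera, get_calibration, job, robot gives the robot as it stands. The module is installed in compiled form; this text tells all that it offers.
- The arm moves only by the tool send_rows, never from a script. Its argument "targets" is a list of rows, each an object with "translation": the shift along the tool's x, y, z in cm, a list of three; "spin": the turn about the tool's z in degrees; "jaw": the opening, from 0 (shut) to 1 (fully open). A call has exactly 5 rows; each row is the pose to reach, as a shift and turn from the pose commanded when the call began, along the tool's axes at that moment; what a row does not reach only later rows make up. A row lasts 1/10 s, in which the tool goes at most 50 mm and 8.59 degrees, less where a joint would pass 70% of its speed; a pose out of reach is approached as far as the arm can. A call with a gripper value outside its range is refused whole. The fingers move at their own pace and stop on an object; "force" is the grip in N (left out, the last holds). Time passes only in rows, so rows that repeat a pose let the fingers close, or fill a call up. It gives the time, the measured TCP pose, the force, the opening and the grip force at its end, in the units of the state.
- monitor.observe(): the state, without advancing time (a new reading comes with each control period).
- read_camera(name): name is "scene" or "side" or "wrist"; returns (picture, depth): 480x640x3 uint8, red, green, blue; 480x640 float32, m along the optical axis (not along the pixel's ray), 0 where there is no reading.
- get_calibration(name): a dict with "intrinsics" (3x3 intrinsics, pixels), "D" ([k1, k2, p1, p2, k3] as OpenCV has them; the pictures are not rectified), "origin" and "orientation" of the camera in the world; the wrist camera has in their place "hand_eye" (4x4, takes a point from camera to tool coordinates, whose origin is the TCP and whose axes are the flange's). Camera axes: x right, y up, looking along -z (the intrinsics and any distortion apply to the point x, -y, -z); pixel columns grow to the right and rows downward; lengths in m; the calibration is good to about 2 mm. A picture is of the moment at which its call begins: read the wrist's pose just before it. get_calibration takes no time and is no camera call.
- job.hand_in(): hands the job in; it is judged then, once.
The state is a dict: "time": time; "qpos": joint angles; "qvel": joint speeds; "joint_efforts": joint torques, N m; "tool_pos": TCP position; "tool_rot": TCP orientation; "contact_force": force on the tool from outside, world axes, zero at the start; "torque": the same for the moment, N m; "opening": finger opening in m; "grip_force": force on a finger pad.
Only numpy, scipy, OpenCV 4.12 (cv2) and the standard library are available. Lean on these libraries where they do the work, as an engineer would, in place of code of your own. Each camera call takes 0.05 s, during which the arm holds its last target. There are 200 camera calls.

## Task

Sterilise the analyser's long sampling probe: first wind the steriliser's spring timer fully up, turning its wing key clockwise, regrasping as you need, until the pointer has come round to the last long tick; your hand is not free for it afterwards. Then take the long probe out of its stand, lower its stem through the guide collar on the steriliser without ever touching the collar or the case, and finish still holding it there: upright, at rest, centred in the bore, its flange about one centimetre above the collar and only your fingers carrying it. Leave the short probe in the stand and do not disturb the pens and forceps on the bench.

Things in the scene. Friction and masses are not known exactly. Their poses are not given: they have to be found in the camera images.
- steriliser: fixed UV probe steriliser: white case 130 (x) x 210 (y) x 100 mm high, amber window in its front (-x) face. Origin at the centre of its underside, on the bench; z up. On its flat top stand the guide collar at (0, +55) mm and the timer's wing key, axis upright, at (0, -50) mm. Hollow: free for 100 mm below the collar's mouth. It and the stand may have changed sides.
- port (a point): centre of the mouth of the aluminium guide collar, 112 mm above the bench (the collar stands 12 mm proud of the case; its round foot flange is 42 mm across and 4 mm high). z is the axis of the bore and points up. The bore is 16 mm in diameter and 28 mm long, open below. Collar 25 mm outside diameter.
- key (a point): point on the axis of the black wing key, at the middle of the height of its bar. The bar is 9 mm thick, 36 mm long and 22 mm high (from 11 mm below this point to 11 mm above it; below it is a 30 mm round foot 5 mm high on the case). x runs along the bar to the pointer nose, which reaches 23 mm from the axis; z up. Grip the bar by its two flat sides from above.
- winder (a joint): angle of the wing key in rad: 0 run down, grows as the key is turned clockwise seen from above; 3.9 with the pointer at the last long tick (fully wound), hard stop at 4.3. The two longest, thickest ticks of the dial mark 0 and 3.9. Starts between 0.2 and 0.9. Turning takes at most 0.1 N m; the works hold the key where it is let go.
- stand: fixed white stand: base 80 (x) x 170 (y) mm, two steel pillars, top plate 46 x 170 mm whose upper face is 105 mm above the bench, with two 11 mm holes at (0, -36) and (0, +36) mm. Origin at the centre of the underside of its base, z up. One probe hangs in either hole, by its flange; which is in which hole varies.
- probe: the long sampling probe, loose, about 40 to 85 g, hanging upright in the stand. Origin on its axis at the underside of its steel flange (22 mm across, 4 mm thick); z along the axis, up to the grip. Above the flange a round grey grip 16 mm in diameter from 4 to 48 mm, then a 7 mm nipple up to 57 mm. Below it a straight steel stem 6 mm in diameter and 90 mm long.
- probe_tip (a point): lower tip of the long probe's stem, on its axis, 90 mm below the flange's underside.
- short_probe: the other probe in the stand, to be left there: stouter grip, 24 mm in diameter from 4 to 32 mm above its flange's underside (its origin), a 7 mm nipple up to 41 mm, and a stem only 45 mm long.
- marker_pen: marker pen lying on the bench, 17 x 135 x 16 mm, a bystander; origin at the centre of its underside
- forceps: steel forceps lying on the bench, 14 x 129 x 8 mm, a bystander; origin at the centre of its underside
- ball_pen: ball pen lying on the bench at the left, 11 x 145 x 9 mm, a bystander; origin at the centre of its underside

How it is judged:
By the outcome, as a careful person would: the job done as asked, in the order asked, and still so for the second after the job is handed in, while the arm keeps its last pose, push and grip.
It also fails if it takes over 72 s, if anything falls off the work surface, if the arm or the gripper's body presses on something with over 40 N, if the wrist force passes 120 N, or if a joint passes its speed limit or range.

## Working session

There is one attempt and no reset: what is moved stays moved. The work goes in short steps, Python scripts to look and compute and a tool call to move; the robot and the scene stay as the last step left them, time stands still between calls to the robot, and variables do not carry over. Pictures are saved under pics/ and viewed, at most 10 in all, crops included, and the job is handed in when it is done.

Besides the shell and the picture viewer there is one more tool, called as name(argument=value, ...) on one line, values as JSON. send_rows: Moves the arm, as the interface text tells. Its arguments: {"type":"object","properties":{"targets":{"type":"array"},"force":{"type":"number"}},"required":["targets"]}

```bash
mkdir -p pics
cat > h.py <<'E'
import numpy as np, cv2
from cell import monitor, read_camera, get_calibration, job, robot
from scipy.spatial.transform import Rotation as R
def tool():
    s=monitor.observe(); T=np.eye(4); T[:3,:3]=R.from_euler('xyz',s['tool_rot']).as_matrix() if len(s['tool_rot'])==3 else R.from_quat(s['tool_rot']).as_matrix(); T[:3,3]=s['tool_pos']; return T
def cam(name,T=None):
    c=get_calibration(name); K=np.array(c['intrinsics']); D=np.array(c['D'],float)
    if 'hand_eye' in c: M=T@np.array(c['hand_eye'])
    else:
        o=np.array(c['orientation']); M=np.eye(4); M[:3,:3]=o if o.shape==(3,3) else R.from_euler('xyz',o).as_matrix(); M[:3,3]=c['origin']
    return K,D,M
def rays(uv,C):
    K,D,M=C; p=cv2.undistortPoints(np.array(uv,float).reshape(-1,1,2),K,D).reshape(-1,2)
    return np.c_[p[:,0],-p[:,1],-np.ones(len(p))]@M[:3,:3].T
def onplane(uv,z,C):
    r=rays(uv,C); o=C[2][:3,3]; return o+r*((z-o[2])/r[:,2])[:,None]
def withdepth(uv,d,C):
    return C[2][:3,3]+rays(uv,C)*np.asarray(d,float).reshape(-1,1)
def cloud(depth,C):
    v,u=np.mgrid[0:480,0:640]; P=withdepth(np.c_[u.ravel(),v.ravel()],depth.ravel(),C).reshape(480,640,3); P[depth==0]=np.nan; return P
def proj(P,C):
    K,D,M=C; p=(np.asarray(P,float)-M[:3,3])@M[:3,:3]; p=p*[1,-1,-1]
    return cv2.projectPoints(p,np.zeros(3),np.zeros(3),K,D)[0].reshape(-1,2)
E
python3 - <<'E'
from h import *
s=monitor.observe(); print(s); print(robot.tcp_to_grasp)
T=tool()
for n in ['scene','side','wrist']:
    p,d=read_camera(n); cv2.imwrite(f'pics/{n}0.png',p[:,:,::-1]); np.save(n+'0.npy',d); print(n,get_calibration(n))
np.save('T0.npy',T)
a=[cv2.imread(f'pics/{n}0.png') for n in ['scene','side','wrist']]
E
```

```text
{'time': 0.0, 'qpos': array([-1.46026820e-01,  3.42739692e-01,  1.52502279e+00,  1.98571714e-05,
        1.27539762e+00, -1.45961682e-01]), 'qvel': array([ 0.00207828, -0.00048016,  0.00177498, -0.00022125,  0.00039681,
       -0.00102318]), 'joint_efforts': array([ 7.61924657e-04, -4.31245601e+01, -2.44219762e+01,  7.17750052e-02,
        5.59406646e-02, -1.04314388e-04]), 'tool_pos': array([5.24590988e-01, 7.44403981e-05, 2.26034145e-01]), 'tool_rot': array([-3.14004464e+00, -2.46761133e-04,  1.57072520e+00]), 'contact_force': array([-0.15655227,  0.24745211, -0.69837836]), 'torque': array([-0.01145063, -0.05635711,  0.03901585]), 'grip_force': 0.0, 'opening': 0.09198865238907175}
-0.0188
scene {'intrinsics': array([[468.16578476,   0.        , 320.90968269],
       [  0.        , 468.16578476, 244.92670239],
       [  0.        ,   0.        ,   1.        ]]), 'D': array([-0.02524681,  0.        ,  0.        ,  0.        ,  0.        ]), 'origin': array([-0.22864904,  0.43871127,  1.20106301]), 'orientation': array([ 0.6845108 , -0.01470506, -2.07725021])}
side {'intrinsics': arra
[... 259 characters left out ...]
 -1.03513886,  0.62547284]), 'orientation': array([ 1.15567418,  0.02057542, -0.59921517])}
wrist {'intrinsics': array([[351.09106219,   0.        , 310.47959986],
       [  0.        , 351.09106219, 237.08172904],
       [  0.        ,   0.        ,   1.        ]]), 'D': array([-0.04803265,  0.        ,  0.        ,  0.        ,  0.        ]), 'hand_eye': array([[-1.43150833e-05,  9.50623263e-01,  3.10347244e-01,
         8.42877307e-02],
       [ 9.99999968e-01, -6.46832902e-05,  2.44257117e-04,
        -4.02543561e-05],
       [ 2.52270778e-04,  3.10347238e-01, -9.50623231e-01,
        -1.57291155e-01],
       [ 0.00000000e+00,  0.00000000e+00,  0.00000000e+00,
         1.00000000e+00]])}
```

View pics/scene0.png

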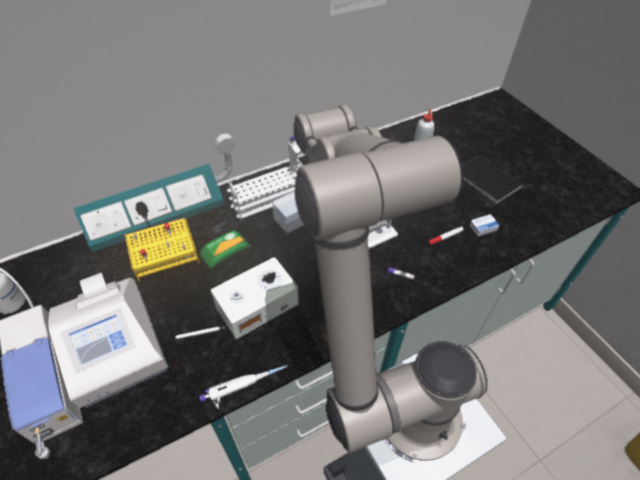

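View pics/side0.png

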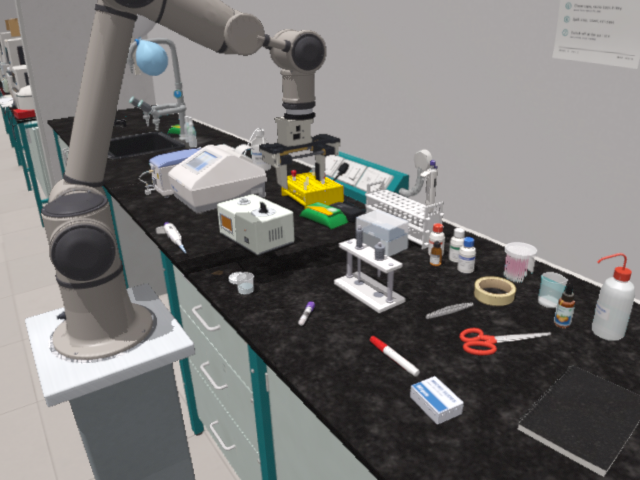

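View pics/wrist0.png

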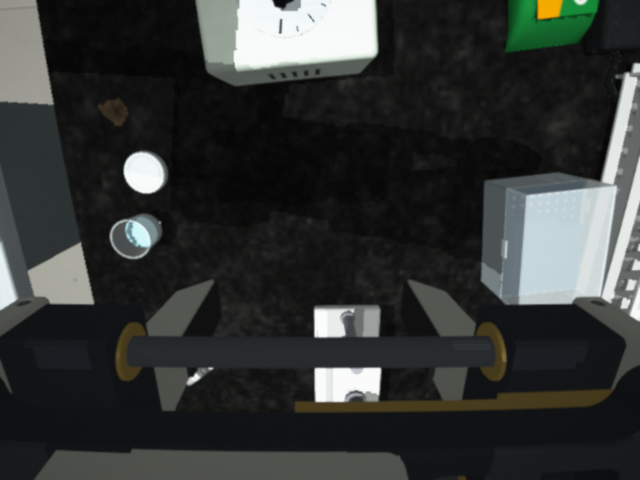

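The wrist view shows the steriliser at the top (dial at about (285,10)) and the stand at the bottom (probe heads at about (348,320) and (355,397)). In the side view the steriliser is at about (255,222) and the stand at about (370,272). Next I measure the top surfaces from depth.

Run:
```python
from h import *
T=np.load('T0.npy')
for n in ['scene','side','wrist']:
    d=np.load(n+'0.npy'); C=cam(n,T); P=cloud(d,C); im=cv2.imread(f'pics/{n}0.png').astype(int)
    bright=(im.min(2)>110)&((im.max(2)-im.min(2))<40)
    for lab,zr,yr in [('ster',(.093,.106),(.1,.5)),('stand',(.097,.112),(-.45,0.05))]:
        m=bright&(P[...,2]>zr[0])&(P[...,2]<zr[1])&(P[...,1]>yr[0])&(P[...,1]<yr[1])&(P[...,0]>.3)&(P[...,0]<.65)
        k,L,st,_=cv2.connectedComponentsWithStats(m.astype(np.uint8))
        if k<2: continue
        i=1+st[1:,4].argmax(); q=P[L==i]
        print(n,lab,len(q),np.median(q[:,2]).round(4),'rect',cv2.minAreaRect(q[:,:2].astype(np.float32)), 'px',st[i])
    # heads
    for lo,yr in [(.115,(.1,.5)),(.113,(-.35,0))]:
        m=(P[...,2]>lo)&(P[...,2]<.17)&(P[...,1]>yr[0])&(P[...,1]<yr[1])&(P[...,0]>.35)&(P[...,0]<.65)
        k,L,st,c=cv2.connectedComponentsWithStats(m.astype(np.uint8))
        for i in range(1,k):
            if st[i,4]>8: q=P[L==i]; print('  head',n,st[i,4],c[i].round(),q.mean(0).round(4),q[:,2].max().round(4))
```

```text
scene ster 2544 0.102 rect ((0.5020937919616699, 0.23070472478866577), (0.132160946726799, 0.20923155546188354), 6.32286262512207) px [ 212  257   84   67 2544]
  head scene 75 [268. 275.] [0.5059 0.1821 0.1256] 0.1338
side ster 1182 0.1015 rect ((0.49711236357688904, 0.22661429643630981), (0.13348037004470825, 0.21758784353733063), 5.881741046905518) px [ 217  194   76   32 1182]
side stand 730 0.1059 rect ((0.5683093070983887, -0.21279925107955933), (0.049552951008081436, 0.17338699102401733), 0.6054381132125854) px [340 239  62  34 730]
  head side 48 [263. 205.] [0.502  0.1738 0.1243] 0.1312
  head side 134 [359. 236.] [ 0.5646 -0.1801  0.1377] 0.1638
  head side 149 [380. 250.] [ 0.5645 -0.2542  0.1298] 0.1481
wrist ster 11150 0.0993 rect ((0.5081985592842102, 0.14630229771137238), (0.13122127950191498, 0.047896649688482285), 0.13922473788261414) px [  197     0   181    72 11150]
wrist stand 1427 0.1042 rect ((0.5679993033409119, -0.1582561433315277), (0.04719693586230278, 0.04321128502488136), 4.023613929748535) px [ 332  368   48   34 1427]
  head wrist 57 [279.   2.] [0.5036 0.1621 0.1188] 0.1236
  head wrist 22 [356. 400.] [ 0.5679 -0.1686  0.1145] 0.116
```

send_rows(targets=[{"translation": [4, -0.5, 0], "spin": 0, "jaw": 1}, {"translation": [8, -1, 0], "spin": 0, "jaw": 1}, {"translation": [12, -1.5, 0], "spin": 0, "jaw": 1}, {"translation": [15, -2, 0], "spin": 0, "jaw": 1}, {"translation": [15, -2, 0], "spin": 0, "jaw": 1}])

```text
time: 0.65
tool_pos: [0.504, 0.1532, 0.2265]
tool_rot: [-3.141, -0.001, 1.575]
contact_force: [0.5, -0.4, -1.3]
opening: 0.0912
grip_force: 0.0
```

Run:
```python
from h import *
T=tool(); print(T.round(4)); p,d=read_camera('wrist'); np.save('T1.npy',T); np.save('wrist1.npy',d); cv2.imwrite('pics/wrist1.png',p[:,:,::-1])
C=cam('wrist',T);P=cloud(d,C); im=p.astype(int)
m=(abs(P[...,2]-.1)<.004)&(P[...,1]>.05); m&=(p.min(2)>120)
k,L,st,c=cv2.connectedComponentsWithStats(m.astype(np.uint8)); i=1+st[1:,4].argmax()
q=P[L==i]; print(st[i],cv2.minAreaRect(q[:,:2].astype(np.float32)),np.median(q[:,2]))
for lo,hi in [(.108,.116),(.12,.14)]:
    m=((P[...,2]>lo)&(P[...,2]<hi)&(P[...,1]>.1)).astype(np.uint8)
    k,L,st,c=cv2.connectedComponentsWithStats(m)
    for i in range(1,k):
        if st[i,4]>30: q=P[L==i]; print(lo,st[i],q.mean(0).round(4),cv2.minAreaRect(q[:,:2].astype(np.float32)),np.median(q[:,2]))
```

```text
[[-4.100e-03  1.000e+00 -7.000e-04  5.040e-01]
 [ 1.000e+00  4.100e-03  9.000e-04  1.532e-01]
 [ 9.000e-04 -7.000e-04 -1.000e+00  2.265e-01]
 [ 0.000e+00  0.000e+00  0.000e+00  1.000e+00]]
[  205     0   184   215 30422] ((0.49879634380340576, 0.2456435114145279), (0.1290002316236496, 0.16868801414966583), 5.296233177185059) 0.09939424224028845
0.108 [282  35  35  37 624] [0.4951 0.2854 0.111 ] ((0.4951901137828827, 0.28524163365364075), (0.02389553003013134, 0.024307293817400932), 85.64689636230469) 0.11109645881524746
0.108 [309 169  12  12  58] [0.5072 0.2003 0.1139] ((0.5064215064048767, 0.19975951313972473), (0.008496255613863468, 0.007303959224373102), 4.556516170501709) 0.11459548556228685
0.12 [304 177  17  51 573] [0.505  0.1808 0.1272] ((0.5051679015159607, 0.1811501383781433), (0.03825138136744499, 0.009028559550642967), 82.68656158447266) 0.12728523494139204
```

View pics/wrist1.png

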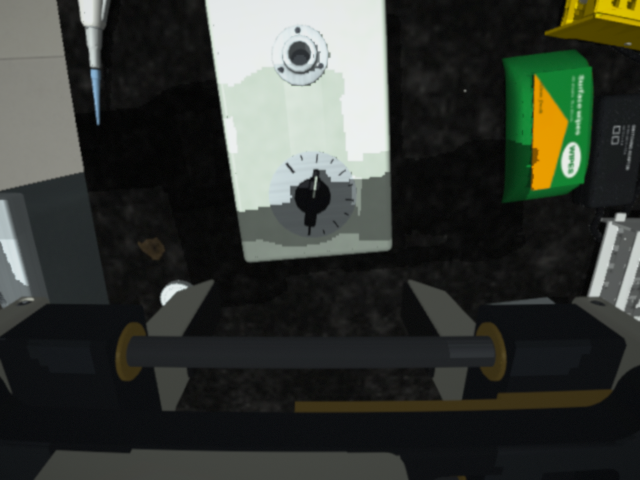

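Wrist view: the collar is at (300,55) and the key at (313,200), with the steriliser yawed about 5.5°. I'll make a magnified, rectified view of the dial.

Run:
```python
from h import *
T=np.load('T1.npy'); C=cam('wrist',T); im=cv2.imread('pics/wrist1.png')
g=np.linspace(-.032,.032,500)
out=[]
for z in (.101,.127):
    X,Y=np.meshgrid(.505+g,.181-g)
    uv=proj(np.c_[X.ravel(),Y.ravel(),np.full(X.size,z)],C).astype(np.float32).reshape(500,500,2)
    out.append(cv2.remap(im,uv[...,0],uv[...,1],cv2.INTER_CUBIC)[50:450,50:450])
cv2.imwrite('pics/dial.png',np.hstack(out))
```

```text
(no output)
```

View pics/dial.png

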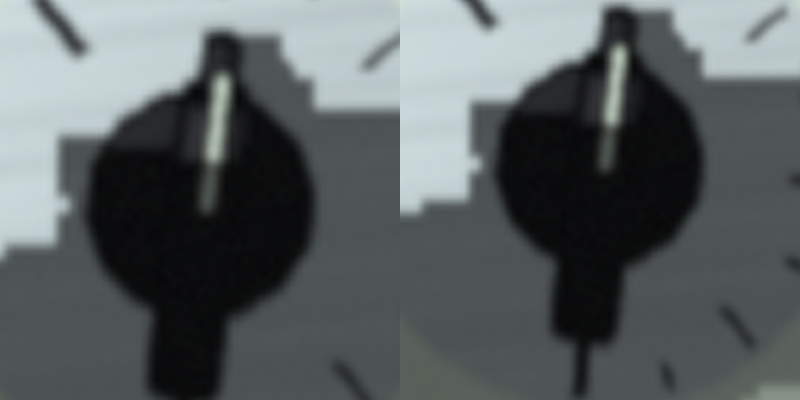

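Run:
```python
from h import *
T=np.load('T1.npy'); C=cam('wrist',T); im=cv2.imread('pics/wrist1.png'); d=np.load('wrist1.npy'); P=cloud(d,C)
m=((P[...,2]>.122)&(P[...,2]<.14)&(P[...,1]>.1)); q=P[m]; q=q[im[m].max(1)<300]
c=q[:,:2].mean(0); w,v=np.linalg.eigh(np.cov((q[:,:2]-c).T)); print('bar',c,np.degrees(np.arctan2(v[1,1],v[0,1]))%180, np.median(q[:,2]))
from scipy.ndimage import gaussian_filter1d
a=np.radians(np.arange(0,360,1.)); g=cv2.cvtColor(im,cv2.COLOR_BGR2GRAY).astype(np.float32)
for r in (.022,.0235,.025,.0265,.028,.030):
    uv=proj(np.c_[.505+r*np.cos(a),.1808+r*np.sin(a),np.full(360,.1005)],C).astype(np.float32)
    s=cv2.remap(g,uv[:,0].reshape(1,-1),uv[:,1].reshape(1,-1),cv2.INTER_LINEAR)[0]
    b=gaussian_filter1d(s,12,mode='wrap')-s
    pk=[(i,int(b[i])) for i in range(360) if b[i]>14 and b[i]==max(b[np.arange(i-6,i+7)%360])]; print(r,pk)
print(monitor.observe()['qpos'])
```

```text
bar [0.50500025 0.1806034 ] 82.85034366802184 0.12729352422718487
0.022 [(28, 40), (65, 54), (82, 36), (199, 45), (257, 27), (274, 28)]
0.0235 [(26, 42), (65, 32), (127, 17), (198, 45), (258, 29), (272, 27)]
0.025 [(24, 42), (128, 92), (197, 46), (266, 29)]
0.0265 [(23, 43), (84, 14), (129, 104), (199, 46), (265, 43)]
0.028 [(22, 41), (39, 45), (84, 63), (128, 106), (199, 47), (265, 50), (310, 23), (354, 25)]
0.03 [(17, 44), (39, 47), (62, 24), (84, 66), (106, 31), (128, 104), (197, 50), (265, 47), (310, 28), (355, 28)]
[ 1.46135795e-01  3.45668828e-01  1.51942980e+00 -1.10217709e-04
  1.27698459e+00  1.42894614e-01]
```

send_rows(targets=[{"translation": [1, 0, 0], "spin": -8.4, "jaw": 0.43}, {"translation": [2, 0.1, 0], "spin": -16.8, "jaw": 0.43}, {"translation": [2.8, 0.1, 0], "spin": -25.2, "jaw": 0.43}, {"translation": [2.8, 0.1, 0], "spin": -33.6, "jaw": 0.43}, {"translation": [2.8, 0.1, 0], "spin": -42, "jaw": 0.43}])

```text
time: 1.2
tool_pos: [0.5063, 0.1769, 0.2265]
tool_rot: [-3.141, 0.0, 2.309]
contact_force: [0.2, -0.4, -0.3]
opening: 0.0562
grip_force: 0.0
```

send_rows(targets=[{"translation": [0, 0, 0], "spin": -8.4, "jaw": 0.43}, {"translation": [0, 0, 0], "spin": -16.8, "jaw": 0.43}, {"translation": [0, 0, 0], "spin": -25.2, "jaw": 0.43}, {"translation": [0, 0, 0], "spin": -33.6, "jaw": 0.43}, {"translation": [0, 0, 0], "spin": -42, "jaw": 0.43}])

```text
time: 1.7
tool_pos: [0.5063, 0.1766, 0.2265]
tool_rot: [-3.141, -0.0, 3.041]
contact_force: [0.1, -0.1, -0.4]
opening: 0.0395
grip_force: 0.0
```

send_rows(targets=[{"translation": [0, 0, 0], "spin": -8.4, "jaw": 0.43}, {"translation": [0, 0, 0], "spin": -16.8, "jaw": 0.43}, {"translation": [0, 0, 0], "spin": -25.2, "jaw": 0.43}, {"translation": [0, 0, 0], "spin": -33.6, "jaw": 0.43}, {"translation": [0, 0, 0], "spin": -42, "jaw": 0.43}])

```text
time: 2.2
tool_pos: [0.5064, 0.1766, 0.2265]
tool_rot: [-3.141, -0.001, -2.509]
contact_force: [-0.3, 0.2, -0.6]
opening: 0.0395
grip_force: 0.0
```

send_rows(targets=[{"translation": [0, 0, 0], "spin": -8.4, "jaw": 0.43}, {"translation": [0, 0, 0], "spin": -16.8, "jaw": 0.43}, {"translation": [0, 0, 0], "spin": -25.2, "jaw": 0.43}, {"translation": [0, 0, 0], "spin": -33.6, "jaw": 0.43}, {"translation": [0, 0, 0], "spin": -42, "jaw": 0.43}])

```text
time: 2.7
tool_pos: [0.5063, 0.1766, 0.2265]
tool_rot: [3.141, -0.001, -1.776]
contact_force: [0.3, 0.5, -0.2]
opening: 0.0397
grip_force: 0.0
```

Run:
```python
from h import *
s=monitor.observe(); T=tool(); print(s['qpos'],s['tool_rot'],T[:3,3]); print('delta tool cm',T[:3,:3].T@(np.array([.505,.181,.1085])-T[:3,3])*100)
```

```text
[ 1.92860099e-01  3.63087811e-01  1.49317057e+00 -5.31386917e-04
  1.28574350e+00 -2.74369575e+00] [ 3.14141293e+00 -6.28630581e-04 -1.77568354e+00] [0.50634365 0.17656046 0.22650326]
delta tool cm [-0.4147492   0.21975899 11.80010752]
```

send_rows(targets=[{"translation": [-0.4, 0.2, 2], "spin": -4.9, "jaw": 0.43}, {"translation": [-0.4, 0.2, 4.5], "spin": -4.9, "jaw": 0.43}, {"translation": [-0.4, 0.2, 7], "spin": -4.9, "jaw": 0.43}, {"translation": [-0.4, 0.2, 9], "spin": -4.9, "jaw": 0.43}, {"translation": [-0.4, 0.2, 9], "spin": -4.9, "jaw": 0.43}])

```text
time: 3.2
tool_pos: [0.5034, 0.1807, 0.134]
tool_rot: [3.136, -0.002, -1.696]
contact_force: [-0.3, -0.4, 1.3]
opening: 0.0397
grip_force: 0.0
```

Run:
```python
from h import *
s=monitor.observe(); T=tool(); print(s['qpos'][5],s['tool_rot'],T[:3,3]); print('delta tool cm',T[:3,:3].T@(np.array([.505,.1808,.1085])-T[:3,3])*100)
```

```text
-2.814578402019658 [ 3.13604219e+00 -2.26681464e-03 -1.69607369e+00] [0.50343005 0.18071148 0.13402153]
delta tool cm [-0.03418408 -0.16882185  2.55118459]
```

send_rows(targets=[{"translation": [0, -0.1, 1], "spin": 0, "jaw": 0.43}, {"translation": [0, -0.1, 2], "spin": 0, "jaw": 0.43}, {"translation": [0, -0.1, 2.6], "spin": 0, "jaw": 0.43}, {"translation": [0, -0.1, 2.6], "spin": 0, "jaw": 0.43}, {"translation": [0, -0.1, 2.6], "spin": 0, "jaw": 0.3}])

```text
time: 3.7
tool_pos: [0.5061, 0.1823, 0.111]
tool_rot: [-3.141, 0.0, -1.695]
contact_force: [-0.9, -0.2, -0.5]
opening: 0.035
grip_force: 0.0
```

send_rows(targets=[{"translation": [0, 0, 0], "spin": 0, "jaw": 0.25}, {"translation": [0, 0, 0], "spin": 0, "jaw": 0.1}, {"translation": [0, 0, 0], "spin": 0, "jaw": 0}, {"translation": [0, 0, 0], "spin": 0, "jaw": 0}, {"translation": [0, 0, 0], "spin": 0, "jaw": 0}], force=20)

```text
time: 4.2
tool_pos: [0.5053, 0.1824, 0.111]
tool_rot: [3.141, 0.0, -1.695]
contact_force: [-3.2, 0.8, 4.5]
opening: 0.0088
grip_force: 20.0
```

send_rows(targets=[{"translation": [0, 0, 0], "spin": 8, "jaw": 0}, {"translation": [0, 0, 0], "spin": 16, "jaw": 0}, {"translation": [0, 0, 0], "spin": 24, "jaw": 0}, {"translation": [0, 0, 0], "spin": 32, "jaw": 0}, {"translation": [0, 0, 0], "spin": 40, "jaw": 0}])

```text
time: 4.7
tool_pos: [0.5061, 0.182, 0.111]
tool_rot: [-3.141, 0.0, -2.398]
contact_force: [-1.0, -0.9, 2.1]
opening: 0.0086
grip_force: 20.0
```

send_rows(targets=[{"translation": [0, 0, 0], "spin": 8, "jaw": 0}, {"translation": [0, 0, 0], "spin": 16, "jaw": 0}, {"translation": [0, 0, 0], "spin": 24, "jaw": 0}, {"translation": [0, 0, 0], "spin": 32, "jaw": 0}, {"translation": [0, 0, 0], "spin": 40, "jaw": 0}])

```text
time: 5.2
tool_pos: [0.5064, 0.1812, 0.111]
tool_rot: [-3.14, 0.001, -3.096]
contact_force: [-0.3, -4.8, 2.6]
opening: 0.0089
grip_force: 20.0
```

send_rows(targets=[{"translation": [0, 0, 0], "spin": 8, "jaw": 0}, {"translation": [0, 0, 0], "spin": 16, "jaw": 0}, {"translation": [0, 0, 0], "spin": 24, "jaw": 0}, {"translation": [0, 0, 0], "spin": 32, "jaw": 0}, {"translation": [0, 0, 0], "spin": 40, "jaw": 0}])

```text
time: 5.7
tool_pos: [0.5062, 0.1805, 0.111]
tool_rot: [-3.139, 0.002, 2.489]
contact_force: [-1.2, -8.3, 4.2]
opening: 0.0089
grip_force: 20.0
```

send_rows(targets=[{"translation": [0, 0, 0], "spin": 8, "jaw": 0}, {"translation": [0, 0, 0], "spin": 16, "jaw": 0}, {"translation": [0, 0, 0], "spin": 24, "jaw": 0}, {"translation": [0, 0, 0], "spin": 32, "jaw": 0}, {"translation": [0, 0, 0], "spin": 40, "jaw": 0}])

```text
time: 6.2
tool_pos: [0.5055, 0.18, 0.111]
tool_rot: [-3.14, 0.004, 1.791]
contact_force: [-4.1, -10.4, 6.1]
opening: 0.0086
grip_force: 20.0
```

send_rows(targets=[{"translation": [0, 0, 0], "spin": 7, "jaw": 0}, {"translation": [0, 0, 0], "spin": 13, "jaw": 0}, {"translation": [0, 0, 0], "spin": 18, "jaw": 0}, {"translation": [0, 0, 0], "spin": 18, "jaw": 0}, {"translation": [0, 0, 0], "spin": 18, "jaw": 0}])

```text
time: 6.7
tool_pos: [0.5052, 0.18, 0.111]
tool_rot: [-3.14, 0.004, 1.482]
contact_force: [-5.1, -10.4, 6.8]
opening: 0.0087
grip_force: 20.0
```

Run:
```python
from h import *
s=monitor.observe(); print(s['qpos'][5],np.degrees(s['tool_rot']),s['tool_pos'],s['contact_force'],s['torque'])
```

```text
0.2923132525286165 [-179.91263923    0.23071533   84.91384131] [0.5051521  0.1799947  0.11095792] [ -5.14273926 -10.37482931   6.83939868] [-1.63961968  0.82754091 -0.01427985]
```

send_rows(targets=[{"translation": [0, 0, 0], "spin": 0, "jaw": 0.2}, {"translation": [0, 0, 0], "spin": 0, "jaw": 0.43}, {"translation": [0, 0, 0], "spin": 0, "jaw": 0.43}, {"translation": [0, 0, 0], "spin": 0, "jaw": 0.43}, {"translation": [0, 0, -2], "spin": 0, "jaw": 0.43}])

```text
time: 7.2
tool_pos: [0.5043, 0.182, 0.1287]
tool_rot: [-3.137, 0.001, 1.482]
contact_force: [0.7, 0.3, 0.8]
opening: 0.0388
grip_force: 0.0
```

send_rows(targets=[{"translation": [0, 0, -2.5], "spin": 0, "jaw": 0.43}, {"translation": [-0.5, 0, -6], "spin": 0, "jaw": 0.43}, {"translation": [-2, 0, -10], "spin": 0, "jaw": 0.6}, {"translation": [-4, 0, -12], "spin": 0, "jaw": 0.6}, {"translation": [-4, 0, -12], "spin": 0, "jaw": 0.6}])

```text
time: 7.7
tool_pos: [0.5038, 0.1412, 0.2541]
tool_rot: [3.135, -0.001, 1.48]
contact_force: [0.7, -1.3, -0.3]
opening: 0.0538
grip_force: 0.0
```

Run:
```python
from h import *
T=tool(); print(T.round(4)); im,d=read_camera('wrist'); C=cam('wrist',T); P=cloud(d,C); im=im[:,:,::-1].copy()
np.save('T2.npy',T); np.save('wrist2.npy',d); cv2.imwrite('pics/wrist2.png',im)
m=((P[...,2]>.122)&(P[...,2]<.14)&(P[...,1]>.1)&(P[...,1]<.25)); q=P[m]
c=q[:,:2].mean(0); w,v=np.linalg.eigh(np.cov((q[:,:2]-c).T)); print('bar',c,np.degrees(np.arctan2(v[1,1],v[0,1]))%180, np.median(q[:,2]))
m=((P[...,2]>.108)&(P[...,2]<.118)&(P[...,1]>.25)).astype(np.uint8); k,L,st,_=cv2.connectedComponentsWithStats(m); i=1+st[1:,4].argmax(); q=P[L==i]; print('collar',q.mean(0),cv2.minEnclosingCircle(q[:,:2].astype(np.float32)))
g=np.linspace(-.032,.032,560); X,Y=np.meshgrid(.505+g,.181-g)
uv=proj(np.c_[X.ravel(),Y.ravel(),np.full(X.size,.1005)],C).astype(np.float32).reshape(560,560,2)
cv2.imwrite('pics/dial2.png',cv2.remap(im,uv[...,0],uv[...,1],cv2.INTER_CUBIC))
```

```text
[[ 9.030e-02  9.959e-01  6.900e-03  5.038e-01]
 [ 9.959e-01 -9.030e-02  3.000e-04  1.412e-01]
 [ 9.000e-04  6.800e-03 -1.000e+00  2.541e-01]
 [ 0.000e+00  0.000e+00  0.000e+00  1.000e+00]]
bar [0.50537667 0.18214824] 85.23800391844227 0.12730910821695718
collar [0.49539537 0.28525853 0.11095979] ((0.49508970975875854, 0.2852552533149719), 0.01288345456123352)
```

View pics/dial2.png

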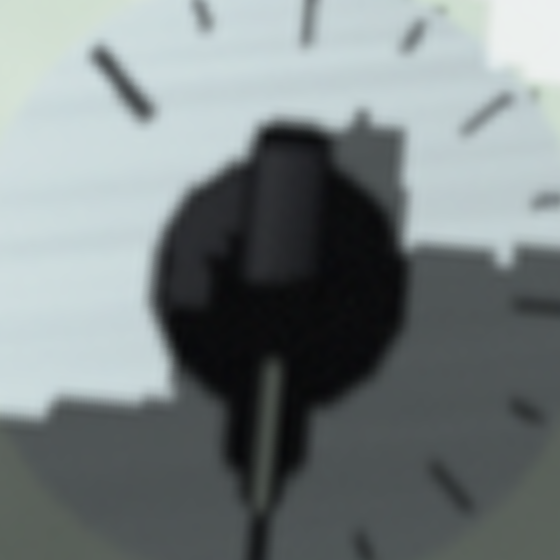

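The pointer stands on the last long tick (about (260,530) in the crop), so the timer is fully wound. Next is the stand.

send_rows(targets=[{"translation": [-4, 1, 0], "spin": -1, "jaw": 0.7}, {"translation": [-8.5, 2, 0], "spin": -2, "jaw": 0.8}, {"translation": [-13, 3, 0], "spin": -3, "jaw": 0.8}, {"translation": [-17.5, 4, 0], "spin": -4, "jaw": 0.8}, {"translation": [-22, 5, 0], "spin": -5, "jaw": 0.8}])

```text
time: 8.25
tool_pos: [0.5323, -0.082, 0.2489]
tool_rot: [-3.139, -0.001, 1.571]
contact_force: [0.4, -0.0, 0.2]
opening: 0.0733
grip_force: 0.0
```

send_rows(targets=[{"translation": [-4.5, 0.7, 0], "spin": 0, "jaw": 0.8}, {"translation": [-9, 1.5, 0], "spin": 0, "jaw": 0.8}, {"translation": [-13, 2, 0], "spin": 0, "jaw": 0.8}, {"translation": [-17, 2.5, 0], "spin": 0, "jaw": 0.8}, {"translation": [-17, 2.5, 0], "spin": 0, "jaw": 0.8}])

```text
time: 8.75
tool_pos: [0.557, -0.2551, 0.2476]
tool_rot: [-3.139, -0.001, 1.565]
contact_force: [1.1, -0.7, -0.5]
opening: 0.0732
grip_force: 0.0
```

Run:
```python
from h import *
T=tool(); print(T.round(4)); im,d=read_camera('wrist'); C=cam('wrist',T); P=cloud(d,C); im=im[:,:,::-1].copy()
np.save('T3.npy',T); np.save('wrist3.npy',d); cv2.imwrite('pics/wrist3.png',im)
for lo,hi in [(.130,.142),(.142,.156),(.157,.17)]:
    m=((P[...,2]>lo)&(P[...,2]<hi)&(P[...,1]<-.1)&(P[...,0]>.45)&(P[...,0]<.65)).astype(np.uint8); k,L,st,c=cv2.connectedComponentsWithStats(m)
    for i in range(1,k):
        if st[i,4]>15: q=P[L==i]; print(lo,st[i],q.mean(0).round(4),np.median(q[:,2]).round(4),cv2.minEnclosingCircle(q[:,:2].astype(np.float32)))
m=(abs(P[...,2]-.105)<.004)&(im.min(2)>110)&(P[...,1]<0); q=P[m]; print(cv2.minAreaRect(q[:,:2].astype(np.float32)))
```

```text
[[ 6.000e-03  1.000e+00 -2.900e-03  5.570e-01]
 [ 1.000e+00 -6.000e-03  6.000e-04 -2.551e-01]
 [ 6.000e-04 -2.900e-03 -1.000e+00  2.476e-01]
 [ 0.000e+00  0.000e+00  0.000e+00  1.000e+00]]
0.13 [312 209  30  30 587] [ 0.5691 -0.247   0.136 ] 0.1362 ((0.5693696737289429, -0.24798442423343658), 0.011926638893783092)
0.142 [315 119  24  24 298] [ 0.568  -0.1756  0.1516] 0.1521 ((0.5684435367584229, -0.17591455578804016), 0.008322839625179768)
0.142 [321 222  12  11  96] [ 0.5692 -0.2479  0.1444] 0.1446 ((0.5691461563110352, -0.24851681292057037), 0.0044495295733213425)
0.157 [321 124  13  14 142] [ 0.5683 -0.1759  0.1604] 0.1605 ((0.5682399272918701, -0.1765540987253189), 0.004334622994065285)
((0.5693157911300659, -0.212773397564888), (0.04633868485689163, 0.1707654446363449), 0.706463634967804)
```

View pics/wrist3.png

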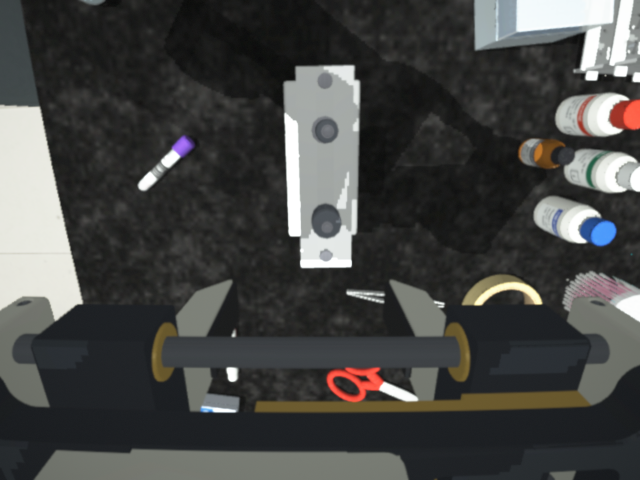

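The long probe's head is at (326,130) and the short one's at (326,222); radii and heights match. I'll position above the long probe and descend.

send_rows(targets=[{"translation": [3, 0.4, 0], "spin": 0, "jaw": 0.6}, {"translation": [6, 0.8, 0], "spin": 0, "jaw": 0.6}, {"translation": [7.9, 1.05, 1], "spin": 0, "jaw": 0.6}, {"translation": [7.9, 1.05, 4], "spin": 0, "jaw": 0.6}, {"translation": [7.9, 1.05, 5], "spin": 0, "jaw": 0.6}])

```text
time: 9.3
tool_pos: [0.5666, -0.1691, 0.1973]
tool_rot: [-3.136, -0.003, 1.572]
contact_force: [-0.2, 0.5, -0.0]
opening: 0.0548
grip_force: 0.0
```

send_rows(targets=[{"translation": [0, 0, 0], "spin": 0, "jaw": 0.6}, {"translation": [0, 0, 0], "spin": 0, "jaw": 0.6}, {"translation": [0, 0, 0], "spin": 0, "jaw": 0.6}, {"translation": [0, 0, 0], "spin": 0, "jaw": 0.6}, {"translation": [0, 0, 0], "spin": 0, "jaw": 0.6}])

```text
time: 9.8
tool_pos: [0.5681, -0.1726, 0.2014]
tool_rot: [3.14, 0.0, 1.569]
contact_force: [0.8, 0.0, -0.3]
opening: 0.0549
grip_force: 0.0
```

Run:
```python
from h import *
s=monitor.observe(); T=tool(); print(s['qpos'],s['tool_rot'],T[:3,3]); print('delta tool cm',T[:3,:3].T@(np.array([.5683,-.1763,.1175])-T[:3,3])*100)
```

```text
[-4.24016235e-01  4.87075094e-01  1.36691967e+00  5.85548143e-05
  1.28629503e+00 -4.21816931e-01] [3.14038098e+00 4.82118447e-04 1.56858033e+00] [ 0.56811995 -0.17260579  0.2014324 ]
delta tool cm [-0.36533398  0.00865389  8.39343351]
```

send_rows(targets=[{"translation": [-0.35, 0, 1], "spin": 0, "jaw": 0.6}, {"translation": [-0.35, 0, 3], "spin": 0, "jaw": 0.6}, {"translation": [-0.35, 0, 5], "spin": 0, "jaw": 0.6}, {"translation": [-0.35, 0, 5], "spin": 0, "jaw": 0.6}, {"translation": [-0.35, 0, 5], "spin": 0, "jaw": 0.6}])

```text
time: 10.3
tool_pos: [0.5678, -0.1759, 0.1506]
tool_rot: [-3.141, -0.0, 1.569]
contact_force: [0.0, 0.1, 1.2]
opening: 0.0552
grip_force: 0.0
```

Run:
```python
from h import *
s=monitor.observe(); T=tool(); print(s['tool_rot'],T[:3,3]); print('delta tool cm',T[:3,:3].T@(np.array([.5683,-.1763,.1175])-T[:3,3])*100)
```

```text
[-3.14098103e+00 -2.92188454e-04  1.56884124e+00] [ 0.5678251  -0.17592979  0.15056397]
delta tool cm [-0.03789383  0.04958498  3.30635596]
```

send_rows(targets=[{"translation": [0, 0, 1], "spin": 0, "jaw": 0.6}, {"translation": [0, 0, 2], "spin": 0, "jaw": 0.6}, {"translation": [0, 0.05, 3.3], "spin": 0, "jaw": 0.6}, {"translation": [0, 0.05, 3.3], "spin": 0, "jaw": 0.6}, {"translation": [0, 0.05, 3.3], "spin": 0, "jaw": 0.5}])

```text
time: 10.8
tool_pos: [0.5682, -0.1757, 0.1172]
tool_rot: [-3.141, -0.0, 1.569]
contact_force: [0.0, 0.3, -0.0]
opening: 0.0504
grip_force: 0.0
```

send_rows(targets=[{"translation": [0, 0, 0], "spin": 0, "jaw": 0.35}, {"translation": [0, 0, 0], "spin": 0, "jaw": 0.25}, {"translation": [0, 0, 0], "spin": 0, "jaw": 0.1}, {"translation": [0, 0, 0], "spin": 0, "jaw": 0.1}, {"translation": [0, 0, 0], "spin": 0, "jaw": 0.1}], force=20)

```text
time: 11.3
tool_pos: [0.5685, -0.1758, 0.118]
tool_rot: [3.141, 0.0, 1.569]
contact_force: [0.0, 0.6, 0.6]
opening: 0.0154
grip_force: 20.0
```

send_rows(targets=[{"translation": [0, 0, -0.5], "spin": 0, "jaw": 0.1}, {"translation": [0, 0, -1.5], "spin": 0, "jaw": 0.1}, {"translation": [0, 0, -3], "spin": 0, "jaw": 0.1}, {"translation": [0, 0, -4.5], "spin": 0, "jaw": 0.1}, {"translation": [0, 0, -6], "spin": 0, "jaw": 0.1}])

```text
time: 11.8
tool_pos: [0.5685, -0.1758, 0.1792]
tool_rot: [3.141, 0.0, 1.569]
contact_force: [-0.2, -0.2, -0.8]
opening: 0.0152
grip_force: 20.0
```

send_rows(targets=[{"translation": [0, 0, -2], "spin": 0, "jaw": 0.1}, {"translation": [0, 0, -4], "spin": 0, "jaw": 0.1}, {"translation": [0, 0, -6], "spin": 0, "jaw": 0.1}, {"translation": [0, 0, -8], "spin": 0, "jaw": 0.1}, {"translation": [0, 0, -9], "spin": 0, "jaw": 0.1}])

```text
time: 12.3
tool_pos: [0.5689, -0.176, 0.2705]
tool_rot: [3.138, 0.002, 1.569]
contact_force: [-0.3, 0.3, 0.2]
opening: 0.0153
grip_force: 20.0
```

Run:
```python
from h import *
s=monitor.observe(); T=tool(); print(s['tool_rot'],T[:3,3],s['grip_force'],s['opening'],s['qpos']); print('delta tool cm',T[:3,:3].T@(np.array([.4952,.2853,.2675])-T[:3,3])*100)
im,d=read_camera('side'); cv2.imwrite('pics/side4.png',im[:,:,::-1]); np.save('side4.npy',d)
im=im[:,:,::-1]; C=cam('side'); u,v=proj([T[:3,3]],C)[0].astype(int); print(u,v)
c=im[v-60:v+90,u-80:u+80]; cv2.imwrite('pics/side4c.png',cv2.resize(c,None,fx=4,fy=4,interpolation=cv2.INTER_CUBIC))
```

```text
[3.13815195e+00 1.52806273e-03 1.56905630e+00] [ 0.56893378 -0.17597502  0.27051514] 19.99998450279236 0.015292164161080176 [-4.28635344e-01  4.45210797e-01  1.24438274e+00  3.39458497e-05
  1.44823450e+00 -4.26902036e-01]
delta tool cm [46.11500903 -7.45438075  0.20540064]
360 180
```

View pics/side4c.png

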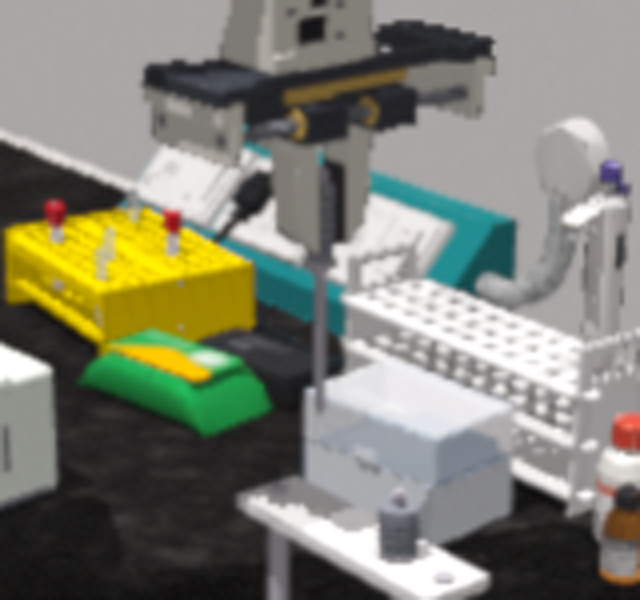

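The probe hangs upright from the fingers (stem at about x=318, rows 255-410 in the crop), clear of the stand. I'll carry it to the port.

send_rows(targets=[{"translation": [1, -0.2, 0], "spin": 0, "jaw": 0.1}, {"translation": [4, -0.6, 0], "spin": 0, "jaw": 0.1}, {"translation": [8, -1.3, 0], "spin": 0, "jaw": 0.1}, {"translation": [12, -2, 0], "spin": 0, "jaw": 0.1}, {"translation": [16, -2.6, 0], "spin": 0, "jaw": 0.1}])

```text
time: 12.85
tool_pos: [0.5412, -0.0136, 0.2664]
tool_rot: [-3.139, -0.001, 1.569]
contact_force: [-0.2, 0.7, -0.7]
opening: 0.0155
grip_force: 20.0
```

send_rows(targets=[{"translation": [4, -0.6, 0], "spin": 0, "jaw": 0.1}, {"translation": [8, -1.3, 0], "spin": 0, "jaw": 0.1}, {"translation": [12, -1.9, 0], "spin": 0, "jaw": 0.1}, {"translation": [16, -2.6, 0], "spin": 0, "jaw": 0.1}, {"translation": [19, -3, 0], "spin": 0, "jaw": 0.1}])

```text
time: 13.35
tool_pos: [0.5111, 0.177, 0.2665]
tool_rot: [-3.139, -0.0, 1.571]
contact_force: [1.1, -0.4, -0.6]
opening: 0.0156
grip_force: 20.0
```

send_rows(targets=[{"translation": [3, -0.5, 0], "spin": 0, "jaw": 0.1}, {"translation": [6, -1, 0], "spin": 0, "jaw": 0.1}, {"translation": [9, -1.5, 0], "spin": 0, "jaw": 0.1}, {"translation": [11, -1.8, 0], "spin": 0, "jaw": 0.1}, {"translation": [11, -1.8, 0], "spin": 0, "jaw": 0.1}])

```text
time: 13.85
tool_pos: [0.4933, 0.2869, 0.2662]
tool_rot: [-3.139, 0.0, 1.573]
contact_force: [-0.1, -0.2, -0.9]
opening: 0.0156
grip_force: 20.0
```

send_rows(targets=[{"translation": [0, 0, 0], "spin": 0, "jaw": 0.1}, {"translation": [0, 0, 0], "spin": 0, "jaw": 0.1}, {"translation": [0, 0, 0], "spin": 0, "jaw": 0.1}, {"translation": [0, 0, 0], "spin": 0, "jaw": 0.1}, {"translation": [0, 0, 0], "spin": 0, "jaw": 0.1}])

```text
time: 14.35
tool_pos: [0.4954, 0.2839, 0.2678]
tool_rot: [3.141, 0.0, 1.568]
contact_force: [-0.2, 0.1, -0.1]
opening: 0.0154
grip_force: 20.0
```

Run:
```python
from h import *
s=monitor.observe(); T=tool(); print(s['tool_rot'],T[:3,3],s['grip_force'],s['opening'])
tiles=[]
for n in ['side','scene','wrist']:
    im,d=read_camera(n); cv2.imwrite(f'pics/{n}5.png',im[:,:,::-1]); np.save(f'{n}5.npy',d); im=im[:,:,::-1]
    C=cam(n,T); u,v=proj([T[:3,3]+[0,0,-.07]],C)[0].astype(int); u0,v0=max(u-32,0),max(v-48,0); print(n,u0,v0)
    c=np.zeros((96,64,3),np.uint8); q=im[v0:v0+96,u0:u0+64]; c[:q.shape[0],:q.shape[1]]=q; tiles.append(cv2.resize(c,(264,396),interpolation=cv2.INTER_CUBIC))
cv2.imwrite('pics/t5.png',np.hstack(tiles)); np.save('T5.npy',T)
```

```text
[3.14144255e+00 4.56974793e-07 1.56813982e+00] [0.495386   0.28385118 0.26779906] 19.999949634075165 0.015443766526136144
side 209 123
scene 200 228
wrist 278 202
```

View pics/t5.png

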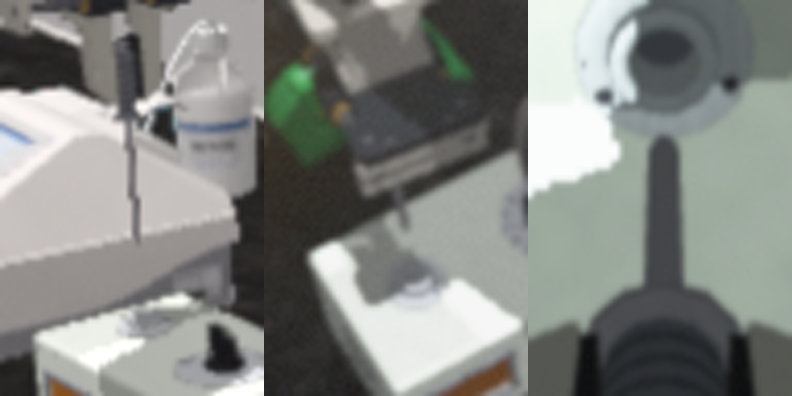

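In the crops the probe is held and its tip is above the collar (wrist tip at about (310.7,236)). I'll check tilt and offset numerically.

Run:
```python
from h import *
from scipy.optimize import least_squares
T=np.load('T5.npy')
off=T[:3,3]
ax=lambda dz: np.array([off[0],off[1],off[2]+dz])
for n in ['side','wrist','scene']:
    C=cam(n,T); im=cv2.cvtColor(cv2.imread(f'pics/{n}5.png'),cv2.COLOR_BGR2GRAY).astype(float); d=np.load(f'{n}5.npy')
    for dz in (-.03,-.045,-.06,-.075,-.09,-.1,-.103):
        u,v=proj([ax(dz)],C)[0]; r=int(round(v)); lo=int(u)-10; dr=d[r,lo:lo+21]
        ex=np.linalg.norm(0) if 0 else -((ax(dz)-C[2][:3,3])@C[2][:3,2])
        m=np.where((dr>0)&(abs(dr-ex)<.012))[0]
        print(n,dz,(round(u,1),round(v,1)),'near-depth cols',(lo+m.min(),lo+m.max(),len(m),np.median(dr[m]).round(4),ex.round(4)) if len(m) else None)
# tip in wrist: depth component
C=cam('wrist',T); P=cloud(np.load('wrist5.npy'),C)
m=(P[...,2]>.16)&(P[...,2]<.255)&(np.hypot(P[...,0]-off[0],P[...,1]-off[1])<.02); v,u=np.where(m)
for r in range(v.min(),v.max()+1,4): 
    w=u[v==r]; print(r,w.min(),w.max(),P[r,w].mean(0).round(4))
```

```text
side -0.03 (np.float64(240.3), np.float64(157.7)) near-depth cols (np.int64(239), np.int64(240), 2, np.float32(1.4666), np.float64(1.4695))
side -0.045 (np.float64(240.7), np.float64(162.8)) near-depth cols (np.int64(240), np.int64(241), 2, np.float32(1.4758), np.float64(1.4755))
side -0.06 (np.float64(241.1), np.float64(167.8)) near-depth cols (np.int64(240), np.int64(241), 2, np.float32(1.4771), np.float64(1.4816))
side -0.075 (np.float64(241.5), np.float64(172.7)) near-depth cols (np.int64(241), np.int64(242), 2, np.float32(1.485), np.float64(1.4876))
side -0.09 (np.float64(241.9), np.float64(177.7)) near-depth cols (np.int64(241), np.int64(242), 2, np.float32(1.4923), np.float64(1.4937))
side -0.1 (np.float64(242.2), np.float64(180.9)) near-depth cols (np.int64(242), np.int64(242), 1, np.float32(1.499), np.float64(1.4977))
side -0.103 (np.float64(242.3), np.float64(181.9)) near-depth cols None
wrist -0.03 (np.float64(310.6), np.float64(274.9)) near-depth cols None
wrist -0.045 (np.float64(310.6), np.float64(264.9)) near-depth cols (np.int64(306), np.int64(315), 10, np.float32(0.2
[... 1382 characters left out ...]
int64(234), 1, np.float32(1.2424), np.float64(1.2458))
scene -0.103 (np.float64(234.3), np.float64(284.1)) near-depth cols None
235 310 311 [0.4953 0.2856 0.1671]
239 307 314 [0.4953 0.2857 0.1772]
243 307 314 [0.4953 0.2857 0.1864]
247 307 314 [0.4953 0.2858 0.1952]
251 307 314 [0.4953 0.2858 0.2032]
255 307 314 [0.4953 0.286  0.2113]
259 306 315 [0.4953 0.2858 0.2176]
263 306 315 [0.4953 0.2857 0.2242]
267 306 315 [0.4953 0.2857 0.2305]
271 307 315 [0.4961 0.2937 0.2548]Traceback (most recent call last):
  File "<stdin>", line 17, in <module>
    return umr_minimum(a, axis, None, out, keepdims, initial, where)
ValueError: zero-size array to reduction operation minimum which has no identity
```

Run:
```python
from h import *
for n,k in (('wrist',1),('wrist',2),('wrist',5)):
    T=np.load(f'T{k}.npy'); C=cam(n,T); P=cloud(np.load(f'{n}{k}.npy'),C)
    m=((P[...,2]>.108)&(P[...,2]<.118)&(P[...,1]>.26)&(P[...,1]<.31)&(abs(P[...,0]-.495)<.02)); q=P[m]
    e=cv2.fitEllipse(cv2.convexHull(q[:,:2].astype(np.float32))); print(k,len(q),e[0],e[1])
s=monitor.observe(); print(s['tool_pos'],s['tool_rot'])
```

```text
1 624 (0.49513792991638184, 0.2853263318538666) (0.024587377905845642, 0.024680636823177338)
2 535 (0.49525484442710876, 0.2851983308792114) (0.023878879845142365, 0.024915684014558792)
5 337 (0.49528950452804565, 0.2850475311279297) (0.024266263470053673, 0.0244287122040987)
[0.49529804 0.28419281 0.26779487] [ 3.14139755e+00 -5.09933210e-05  1.56870035e+00]
```

send_rows(targets=[{"translation": [0.15, 0, 0.5], "spin": 0, "jaw": 0.1}, {"translation": [0.15, 0, 1.5], "spin": 0, "jaw": 0.1}, {"translation": [0.15, 0, 2.5], "spin": 0, "jaw": 0.1}, {"translation": [0.15, 0, 3], "spin": 0, "jaw": 0.1}, {"translation": [0.15, 0, 3], "spin": 0, "jaw": 0.1}])

```text
time: 15.0
tool_pos: [0.4947, 0.2857, 0.2364]
tool_rot: [-3.139, 0.001, 1.569]
contact_force: [-0.1, -0.3, -1.0]
opening: 0.0155
grip_force: 20.0
```

send_rows(targets=[{"translation": [0, 0, 0], "spin": 0, "jaw": 0.1}, {"translation": [0, 0, 0], "spin": 0, "jaw": 0.1}, {"translation": [0, 0, 0], "spin": 0, "jaw": 0.1}, {"translation": [0, 0, 0], "spin": 0, "jaw": 0.1}, {"translation": [0, 0, 0], "spin": 0, "jaw": 0.1}])

```text
time: 15.5
tool_pos: [0.4953, 0.2859, 0.2379]
tool_rot: [3.141, -0.0, 1.569]
contact_force: [-0.1, -0.2, -1.1]
opening: 0.0151
grip_force: 20.0
```

```bash
cat > chk.py <<'E'
from h import *
import sys
k=sys.argv[1]
T=tool(); im,d=read_camera('wrist'); C=cam('wrist',T); P=cloud(d,C); cv2.imwrite(f'pics/wrist{k}.png',im[:,:,::-1]); np.save(f'wrist{k}.npy',d)
o=T[:3,3]; print(o,monitor.observe()['tool_rot'])
m=(P[...,2]>.118)&(P[...,2]<o[2]-.018)&(np.hypot(P[...,0]-o[0],P[...,1]-o[1])<.006); v,u=np.where(m)
for r in range(v.min(),v.max()+1,4):
    w=u[v==r]
    if len(w): print(r,w.min(),w.max(),P[r,w].mean(0).round(4))
m=((P[...,2]>.108)&(P[...,2]<.117)&(P[...,1]>.26)&(P[...,1]<.31)&(abs(P[...,0]-.495)<.02)); q=P[m]
print('collar',cv2.fitEllipse(cv2.convexHull(q[:,:2].astype(np.float32)))[:2],np.median(q[:,2]))
E
python3 chk.py 6
```

```text
[0.49525794 0.28588005 0.23790938] [ 3.14122839e+00 -1.41954153e-04  1.56901191e+00]
235 310 311 [0.4952 0.2875 0.1367]
239 307 314 [0.4952 0.2879 0.1476]
243 307 314 [0.4952 0.288  0.157 ]
247 307 314 [0.4952 0.288  0.1656]
251 307 314 [0.4952 0.288  0.1737]
255 307 314 [0.4952 0.2881 0.1813]
259 306 315 [0.4952 0.2878 0.1877]
263 306 315 [0.4952 0.2876 0.1939]
267 306 315 [0.4952 0.2879 0.2009]
collar ((0.49523529410362244, 0.2853849530220032), (0.02404031902551651, 0.02448020875453949)) 0.11111826376711215
```

send_rows(targets=[{"translation": [0, 0, 0.5], "spin": 0, "jaw": 0.1}, {"translation": [0, 0, 1.5], "spin": 0, "jaw": 0.1}, {"translation": [0, 0, 2.5], "spin": 0, "jaw": 0.1}, {"translation": [0, 0, 3.5], "spin": 0, "jaw": 0.1}, {"translation": [0, 0, 4], "spin": 0, "jaw": 0.1}])

```text
time: 16.05
tool_pos: [0.4946, 0.2856, 0.196]
tool_rot: [-3.139, 0.001, 1.569]
contact_force: [0.5, 0.1, -0.4]
opening: 0.0152
grip_force: 20.0
```

send_rows(targets=[{"translation": [0, 0, 0.5], "spin": 0, "jaw": 0.1}, {"translation": [0, 0, 1.5], "spin": 0, "jaw": 0.1}, {"translation": [0, 0, 2.5], "spin": 0, "jaw": 0.1}, {"translation": [0, 0, 3.5], "spin": 0, "jaw": 0.1}, {"translation": [0, 0, 4], "spin": 0, "jaw": 0.1}])

```text
time: 16.55
tool_pos: [0.4947, 0.2857, 0.1563]
tool_rot: [-3.14, 0.001, 1.569]
contact_force: [-0.0, -0.6, -0.2]
opening: 0.0155
grip_force: 20.0
```

send_rows(targets=[{"translation": [0, 0, 0.5], "spin": 0, "jaw": 0.1}, {"translation": [0, 0, 1.1], "spin": 0, "jaw": 0.1}, {"translation": [0, 0, 1.7], "spin": 0, "jaw": 0.1}, {"translation": [0, 0, 2], "spin": 0, "jaw": 0.1}, {"translation": [0, 0, 2], "spin": 0, "jaw": 0.1}])

```text
time: 17.05
tool_pos: [0.495, 0.2858, 0.1373]
tool_rot: [-3.141, 0.0, 1.569]
contact_force: [-0.7, 0.1, -1.0]
opening: 0.0155
grip_force: 20.0
```

```bash
python3 chk.py 7
python3 - <<'E'
from h import *
T=tool(); im,d=read_camera('side'); im=im[:,:,::-1]; C=cam('side')
u,v=proj([T[:3,3]],C)[0].astype(int); a=cv2.resize(im[v-35:v+45,u-40:u+40],(400,400),interpolation=cv2.INTER_CUBIC)
w=cv2.imread('pics/wrist7.png')[190:310,250:370]; cv2.imwrite('pics/t7.png',np.hstack([a,cv2.resize(w,(400,400),interpolation=cv2.INTER_CUBIC)]))
print('px',u-40,v-35)
E
```

```text
[0.49497301 0.28578124 0.1372542 ] [-3.14154460e+00  6.29786939e-05  1.56904881e+00]
px 202 155Traceback (most recent call last):
  File "chk.py", line 7, in <module>
    for r in range(v.min(),v.max()+1,4):
                   ~~~~~^^
    return umr_minimum(a, axis, None, out, keepdims, initial, where)
ValueError: zero-size array to reduction operation minimum which has no identity
```

View pics/t7.png

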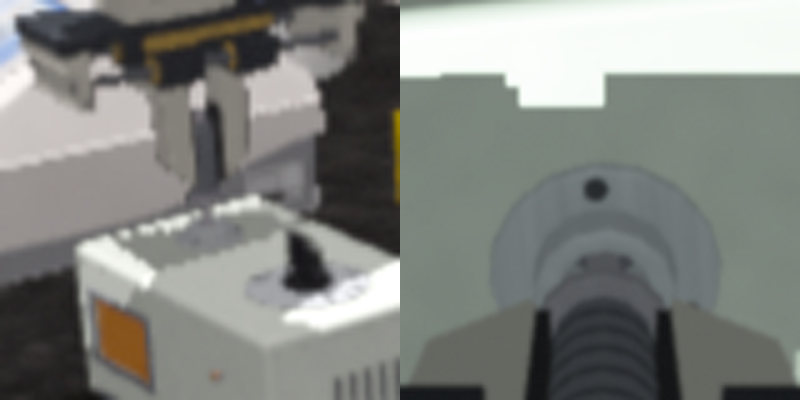

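The stem is in the bore, the flange is visible above the collar, and there is no contact. I'll measure the flange height and finish.

Run:
```python
from h import *
s=monitor.observe(); T=tool(); print(s['tool_pos'],s['contact_force'])
d=np.load('wrist7.npy'); C=cam('wrist',T); P=cloud(d,C)
for z in range(262,292,3): print(z,P[z,310].round(4))
```

```text
[0.49532259 0.28591843 0.13788388] [ 0.01241063 -0.22039434 -0.19757348]
262 [0.495  0.296  0.1127]
265 [0.495  0.294  0.1124]
268 [0.495  0.2883 0.1033]
271 [0.495  0.2962 0.1257]
274 [0.495  0.2957 0.1284]
277 [0.495  0.2941 0.1286]
280 [0.495  0.2932 0.1305]
283 [0.495  0.294  0.1356]
286 [0.495  0.2935 0.1381]
289 [0.495  0.2932 0.1408]
```

send_rows(targets=[{"translation": [0, 0, 0.1], "spin": 0, "jaw": 0.1}, {"translation": [0, 0, 0.2], "spin": 0, "jaw": 0.1}, {"translation": [0, 0, 0.3], "spin": 0, "jaw": 0.1}, {"translation": [0, 0, 0.3], "spin": 0, "jaw": 0.1}, {"translation": [0, 0, 0.3], "spin": 0, "jaw": 0.1}])

```text
time: 17.65
tool_pos: [0.4952, 0.2858, 0.1347]
tool_rot: [3.142, 0.0, 1.569]
contact_force: [0.4, -0.4, -0.8]
opening: 0.0156
grip_force: 20.0
```

send_rows(targets=[{"translation": [0, 0, 0], "spin": 0, "jaw": 0.1}, {"translation": [0, 0, 0], "spin": 0, "jaw": 0.1}, {"translation": [0, 0, 0], "spin": 0, "jaw": 0.1}, {"translation": [0, 0, 0], "spin": 0, "jaw": 0.1}, {"translation": [0, 0, 0], "spin": 0, "jaw": 0.1}])

```text
time: 18.15
tool_pos: [0.4952, 0.2859, 0.1347]
tool_rot: [3.141, 0.0, 1.569]
contact_force: [-0.4, -0.2, 0.1]
opening: 0.0156
grip_force: 20.0
```

Run:
```python
from h import *
s=monitor.observe(); print(s['tool_pos'],s['tool_rot'],s['contact_force'],abs(s['qvel']).max(),s['grip_force'],s['opening'])
if abs(s['tool_pos'][2]-.135)<.002 and abs(s['qvel']).max()<.02 and s['opening']>.014: print(job.hand_in())
```

```text
[0.49523517 0.28587799 0.13474176] [3.14146819e+00 1.14044073e-05 1.56906684e+00] [-0.42840501 -0.21929208  0.06103301] 0.0020010340885544455 19.99990224838257 0.01562400913399582
the job is handed in; nothing more can be done
None
```

The job is handed in at about 18 s: the timer is wound to the last long tick, and the long probe is held upright and at rest in the collar bore, within about 0.5 mm of centre with its flange about 1 cm above the collar, no contact force seen; the short probe, pens and forceps were not touched.

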